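# Change over the coil pans on the warming plate

## Robot

A 6-joint arm with a two-finger parallel gripper is mounted at the origin on the work surface. World frame = base frame: x ahead of the robot, y to its left, z up, the work surface at z = 0. Lengths are in m, angles in rad, forces in N, time in s.
With the tool pointing down it reaches from about 0.35 to 0.775 m from the base axis. Payload 5.5 kg.
Tool frame: the origin (TCP) lies on the centre line of the jaws, within the pads' length; the fingertips stand 11 mm ahead of it and the grasp point (between the pads) lies 8 mm behind it; z points along the fingers, y is the line along which they close (so a half turn about z gives the same grasp; the last joint's range is limited). The gripper opens to 85 mm and grips with 20 to 120 N. Pads are 22 mm wide; open, the fingers measure 114 mm over their backs; the gripper's body (76 mm by 85 mm) begins 54 mm behind the grasp point. The pads swing forward as they close: fully open they stand 13 mm farther back than shut.
Start: joints at [1.099, 0.313, 0.046, 1.304, 0, 1.431], TCP at [0.187, 0.544, 0.242] pointing down, gripper open.
Joint ranges: [-2.76, 2.76], [-0.86, 1.69], [-1.03, 1.26], [-2.2, 2.34], [-1.47, 1.5], [-3.14, 3.14]. Speed limits (rad/s): [2.57, 2.57, 3.14, 3.14, 3.14, 3.14].

## Interface

Orientations are given as a unit quaternion [w, x, y, z].
In Python, from workcell import env, viewer, order, models gives the robot as it stands.
- The arm moves only by the tool drive_tool, never from a script. Its argument "series" is a list that holds one entry, the list of rows, each a list of 6 numbers: the shift along the tool's x, y, z each as a share of 120 mm, from -1 to 1, then the turn, a rotation vector about the tool's x, y, z each as a share of 180 degrees, from -1 to 1. A call has 1 to 20 rows; each row shifts and turns the commanded pose from where the row before left it, along the tool's axes as they then stand; what a row does not reach is not made up. A row lasts 1/8 s, in which the tool goes at most 62.5 mm and 10.7 degrees, less where a joint would pass 70% of its speed; a pose out of reach is approached as far as the arm can. A call with a number of a shift or a turn outside -1 to 1 is refused whole. A call with a gripper value outside its range is refused whole. "jaw" is the opening, from -1 (shut) to 1 (fully open), set as the call begins (left out, the last holds). The fingers move at their own pace and stop on an object; "grip_force" is the grip in N (left out, the last holds). Time passes only in rows, so rows that do not move let the fingers close. It gives the time, the measured TCP pose, the force, the opening and the grip force at its end, in the units of the state.
- env.get_state(): the state, without advancing time (a new reading comes with each control period).
- viewer.read_camera(name): name is "scene" or "top" or "wrist"; returns the picture (400x640x3 uint8, red, green, blue); there is no depth.
- viewer.camera_info(name): a dict with "intrinsics" (3x3 intrinsics, pixels), "R" (3x3) and "t" (3): a world point X has camera coordinates R X + t; the wrist camera has in their place "T_tool_cam" (4x4, takes a point from camera to tool coordinates, whose origin is the TCP and whose axes are the flange's). Camera axes: x right, y down, z forward; pixel columns grow to the right and rows downward; lengths in m; the calibration is good to about 2 mm. A picture is of the moment at which its call begins: read the wrist's pose just before it. camera_info takes no time and is no camera call.
- order.hand_in(): hands the job in; it is judged then, once.
Trained networks look in the newest picture that a camera, given by its name, has taken for a name from the list of things; names that differ only in an ending like _2 or _b are one class to them, and where a whole thing is asked for, a point or a joint stands for the part that bears it (a point fixed in the world has none). Each returns a list of dicts, best first, with "score" (0 to 1); they miss things now and then, are a little off and sometimes report something else, mostly with a low value. They report only what shows in the picture. A call takes as long as a camera call. They do not tell look-alikes from the thing itself.
- models.silhouettes(label, camera): "region" (400x640 bool, what is visible of it) and "location" ([column, row] in pixels, amid what is visible of it).
The state is a dict: "clock": time; "joint_pos": joint angles; "qvel": joint speeds; "tau": joint torques, N m; "tcp_pos": TCP position; "orientation": TCP orientation; "wrist_force": force on the tool from outside, world axes, zero at the start; "ft_torque": the same for the moment, N m; "finger_gap": finger opening in m; "grip_force": force on a finger pad.
Only numpy, scipy, OpenCV 4.12 (cv2) and the standard library are available. Lean on these libraries where they do the work, as an engineer would, in place of code of your own. Each camera call takes 0.05 s, during which the arm holds its last target. There are 200 camera calls.

## Task

Slide the finished pan (black handle, under the blue cover) from the red hot place to the blue cooling place, stand every yellow coil from the cardboard upright in the pockets of the empty green-handled pan while it is still on its white loading place, then slide that pan onto the red hot place and end with the blue cover moved from the finished pan to the loaded one, seated level. Push or drag the pans along the plate without lifting or tipping them, centre each on its marked place, and leave the other things on the bench where they are.

Things in the scene. Friction and masses are not known exactly. Their poses are not given: they have to be found in the camera images.
- plate: Fixed dark steel warming plate, 200 (x) x 530 (y) mm, flat top 20 mm above the bench; origin at the centre of its underside. Along its far (+x) edge is a grey control box 45 mm high. The three marked places lie in a row along its y axis, 165 mm apart, the hot one in the middle; white and blue may be at either end
- mark_load: White square outline painted on the plate (148 mm outside, 10 mm lines, no thickness): the loading place. Origin at its centre, on the plate's top
- mark_hot: Red square outline painted on the plate, same size: the hot place, in the middle of the row. Origin at its centre, on the plate's top
- mark_cool: Blue square outline painted on the plate, same size: the cooling place. Origin at its centre, on the plate's top
- fresh_pan: Empty square aluminium pan, green handle, 0.4 kg, on the white place. Walls 100 x 100 mm outside, 4 mm thick, rim 42 mm up; outside ledge 120 x 120 mm, its top 30 mm up. Floor 4 mm; a cross of 4 mm dividers, 26 mm up, makes four 44 x 44 mm pockets at x, y = +-24 mm. Origin: centre of the underside, z up, handle along its -x (roughly towards the robot)
- fresh_grip (a point): Point to grip on the green handle, mid-height, 115 mm from the pan's centre along the pan's -x; pinch across the pan's y. The handle is a bar 18 mm wide, 72 to 152 mm from the centre, 24 to 44 mm above the pan's underside
- pocket0 (a point): Centre of the floor of the pocket at pan x +24, y +24 mm
- pocket1 (a point): Centre of the floor of the pocket at pan x +24, y -24 mm
- pocket2 (a point): Centre of the floor of the pocket at pan x -24, y +24 mm
- pocket3 (a point): Centre of the floor of the pocket at pan x -24, y -24 mm
- finished_pan: The same pan with a black handle, about 0.6 kg, standing on the red hot place, its four copper-wound coils held fast in it (they are part of it, studs 82 mm up), under the loose blue cover at the start. Origin at the centre of the underside, handle along its own -x
- finished_grip (a point): Point to grip on the black handle (a bar like the green one), mid-height, 115 mm from the pan's centre along the pan's -x; pinch across the pan's y
- cover: Blue square cover, 0.2 kg, open below: 115 x 115 mm outside, 109 x 109 mm inside, 64 mm high (61 inside). Seated, it fits round a pan's wall with its lower edge on the ledge, 30 mm above the pan's underside, any quarter turn. Origin at the centre of its lower edge, z up
- cover_grip (a point): Point to grip on the cover's black bar (50 mm along the cover's x, 16 mm wide, 64 to 94 mm above the lower edge), on the axis, 84 mm up; pinch across the cover's y
- coil_a: Yellow-wound coil standing on the cardboard (2 to 4 of coil_a to coil_d are present, the others absent): black square bobbin 38 x 38 x 50 mm with a steel core stud 18 x 18 mm rising from its top, 50 to 78 mm up; 0.1 kg. Grip it by the stud. Origin at the centre of its underside, z up along the stud, x and y along the bobbin's sides
- coil_b: Yellow-wound coil standing on the cardboard (2 to 4 of coil_a to coil_d are present, the others absent): black square bobbin 38 x 38 x 50 mm with a steel core stud 18 x 18 mm rising from its top, 50 to 78 mm up; 0.1 kg. Grip it by the stud. Origin at the centre of its underside, z up along the stud, x and y along the bobbin's sides
- coil_c: Yellow-wound coil standing on the cardboard (2 to 4 of coil_a to coil_d are present, the others absent): black square bobbin 38 x 38 x 50 mm with a steel core stud 18 x 18 mm rising from its top, 50 to 78 mm up; 0.1 kg. Grip it by the stud. Origin at the centre of its underside, z up along the stud, x and y along the bobbin's sides
- coil_d: Yellow-wound coil standing on the cardboard (2 to 4 of coil_a to coil_d are present, the others absent): black square bobbin 38 x 38 x 50 mm with a steel core stud 18 x 18 mm rising from its top, 50 to 78 mm up; 0.1 kg. Grip it by the stud. Origin at the centre of its underside, z up along the stud, x and y along the bobbin's sides
- tape_roll: Bystander: yellow tape roll 68 mm across, 25 mm high, lying flat; origin under its centre
- tin: Bystander: tin 52 mm across, 70 mm high; origin under its centre
- scissors: Bystander: scissors with black handles, 175 mm long, flat; origin at the pivot
- driver: Bystander: screwdriver lying at the right
Not all that is in view belongs to the job. Leave any pink look-alike of the finished_pan alone.

How it is judged:
By the outcome, as a careful person would: the job done as asked, in the order asked, and still so for the second after the job is handed in, with the robot touching nothing.
Of coil_a, coil_b, coil_c, coil_d only 2 to 4 are there at a start; the rules pass over those that are not, and their reading is None.
At some moment in a run one of coil_a, coil_b, coil_c, coil_d may be knocked a few centimetres aside while the robot is not near it.
It also fails if it takes over 210 s, if anything falls off the work surface, if the arm or the gripper's body presses on something with over 40 N, if the wrist force passes 120 N, or if a joint passes its speed limit or range.

## Working session

There is one attempt and no reset: what is moved stays moved. The work goes in short steps, Python scripts to look and compute and a tool call to move; the robot and the scene stay as the last step left them, time stands still between calls to the robot, and variables do not carry over. Pictures are saved under pics/ and viewed, at most 14 in all, crops included, and the job is handed in when it is done.

Besides the shell and the picture viewer there is one more tool, called after "Emit:" by a JSON object that holds its "fn" and its "kwargs". drive_tool: Moves the arm, as the interface text tells. Its arguments: {"type":"object","properties":{"series":{"type":"array"},"jaw":{"type":"number"},"grip_force":{"type":"number"}},"required":["series"]}

```bash
mkdir -p pics; ls; python3 - <<'E'
from workcell import env, viewer, order, models
import cv2,numpy as np
s=env.get_state(); print({k:np.round(v,3) for k,v in s.items()})
for c in ["scene","top","wrist"]:
    im=viewer.read_camera(c); cv2.imwrite(f"pics/{c}0.png",im[:,:,::-1])
    print(c,{k:np.round(v,3).tolist() for k,v in viewer.camera_info(c).items()})
E
```

```text
pics
{'clock': np.float64(0.0), 'joint_pos': array([ 1.099,  0.314,  0.045,  1.304, -0.   ,  1.431]), 'qvel': array([ 0.   ,  0.   , -0.001, -0.001, -0.   , -0.   ]), 'tau': array([-1.0000e-03, -4.8062e+01,  2.9854e+01,  1.9000e-02, -0.0000e+00,
        0.0000e+00]), 'tcp_pos': array([0.187, 0.543, 0.241]), 'orientation': array([-0.   ,  0.165,  0.986, -0.001]), 'wrist_force': array([-0.114, -0.9  , -0.191]), 'ft_torque': array([-0.042,  0.043,  0.044]), 'grip_force': np.float64(0.0), 'finger_gap': np.float64(0.086)}
scene {'intrinsics': [[389.155, 0.0, 318.058], [0.0, 389.155, 204.726], [0.0, 0.0, 1.0]], 'R': [[-0.679, 0.734, 0.001], [0.599, 0.555, -0.578], [-0.424, -0.392, -0.816]], 't': [0.326, -0.15, 1.294]}
top {'intrinsics': [[481.199, 0.0, 319.371], [0.0, 481.199, 200.083], [0.0, 0.0, 1.0]], 'R': [[-0.012, -1.0, 0.001], [-0.987, 0.012, -0.157], [0.157, -0.003, -0.988]], 't': [-0.064, 0.438, 1.42]}
wrist {'intrinsics': [[329.563, 0.0, 317.582], [0.0, 329.563, 203.146], [0.0, 0.0, 1.0]], 'T_tool_cam': [[0.001, -0.958, -0.285, 0.073], [1.0, 0.001, -0.0, 0.0], [0.001, -0.285, 0.958, -0.132], [0.0, 0.0, 0.0, 1.0]]}
```

View pics/scene0.png

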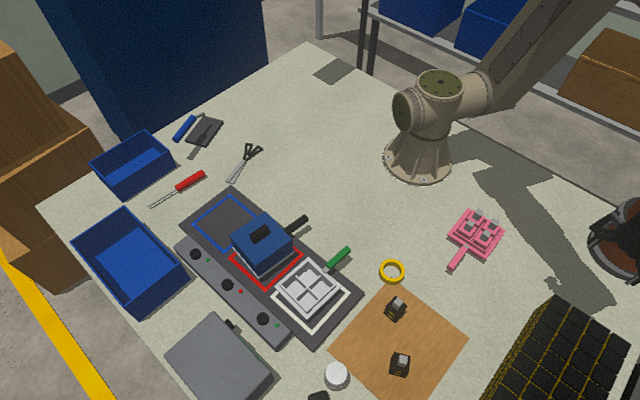

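View pics/top0.png

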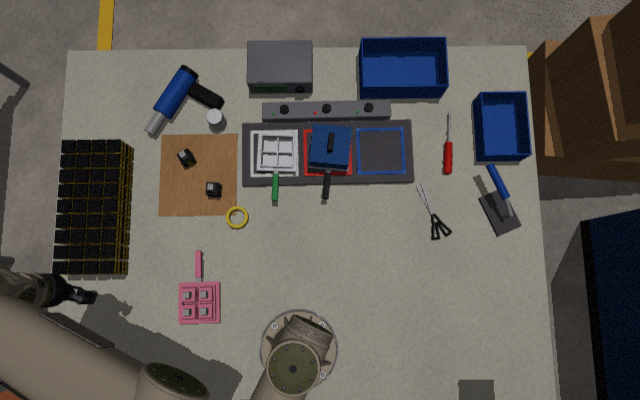

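The top view shows white place on the left (+y) with the green pan (275,153), the covered pan on red at (330,148), blue place at (382,152), and two coils on the cardboard at (186,157) and (213,189). Pink look-alike at (199,302).

```bash
cat > h.py <<'E'
from workcell import env, viewer, order, models
import cv2, numpy as np
from scipy.spatial.transform import Rotation as Ro
def pose():
    s=env.get_state(); q=np.array(s["orientation"]); return np.array(s["tcp_pos"]),Ro.from_quat(q[[1,2,3,0]]).as_matrix()
def cam(name):
    i=viewer.camera_info(name); K=np.array(i["intrinsics"])
    if name!="wrist": return K,np.array(i["R"]),np.array(i["t"])
    p,R=pose(); T=np.array(i["T_tool_cam"]); Rc=R@T[:3,:3]; c=R@T[:3,3]+p
    return K,Rc.T,-Rc.T@c
def proj(C,X):
    K,R,t=C; x=(np.atleast_2d(X)@R.T+t)@K.T; return x[:,:2]/x[:,2:]
def unproj(C,uv,z):
    K,R,t=C; uv=np.atleast_2d(uv); d=np.c_[uv,np.ones(len(uv))]@np.linalg.inv(K).T@R; o=-R.T@t
    return o+d*((z-o[2])/d[:,2:])
def yaw():  # tool x axis heading relative to world -x, deg (ccw +)
    p,R=pose(); return np.degrees(np.arctan2(-R[1,0],-R[0,0]))
def look(cn,fn=None):
    C=cam(cn); im=viewer.read_camera(cn)
    if fn: cv2.imwrite(f"pics/{fn}.png",im[:,:,::-1])
    return C,im
def st():
    s=env.get_state(); print("t",round(s["clock"],2),"tcp",np.round(s["tcp_pos"],4),"yaw",round(yaw(),2),"gap",round(s["finger_gap"],4),"gf",round(s["grip_force"],1),"F",np.round(s["wrist_force"],1))
def to(x,y,z,yw=None):
    """shift in tool axes (shares) and yaw turn (share about tool z) from the present pose; turn given first"""
    p,R=pose(); dyaw=0 if yw is None else yw-yaw()
    Rn=Ro.from_euler('z',dyaw,degrees=True).as_matrix()@R
    print("shift in present axes",np.round(R.T@(np.array([x,y,z])-p)/.12,3),"in turned axes",np.round(Rn.T@(np.array([x,y,z])-p)/.12,3),"turn z",round(-dyaw/180,4))
E
python3 - <<'E'
from h import *
C,im=look("top")
for l,z in [("mark_load",.02),("mark_hot",.02),("mark_cool",.02),("fresh_pan",.05),("finished_pan",.05),("cover",.114),("coil_a",.05),("tape_roll",.01),("tin",.07),("fresh_grip",.054),("finished_grip",.054),("plate",.02)]:
    for r in models.silhouettes(l,"top")[:3]:
        m=r["region"].astype(np.uint8); c,s,a=cv2.minAreaRect(cv2.findNonZero(m))
        print(l,round(r["score"],2),np.round(r["location"]),np.round(unproj(C,r["location"],z)[0],3),"rect",np.round(unproj(C,c,z)[0],3),np.round(s),round(a,1))
to(.55,.1,.36,0)
E
```

```text
mark_load 0.82 [251. 152.] [0.594 0.142 0.02 ] rect [0.588 0.072 0.02 ] [46. 46.] 88.0
mark_load 0.71 [272. 155.] [0.582 0.076 0.02 ] rect [0.545 0.064 0.02 ] [40. 69.] 2.7
mark_hot 0.62 [321. 172.] [ 0.528 -0.075  0.02 ] rect [ 0.588 -0.094  0.02 ] [45. 48.] 90.0
mark_hot 0.43 [275. 153.] [0.59  0.066 0.02 ] rect [0.545 0.063 0.02 ] [40. 69.] 2.1
mark_cool 0.82 [364. 155.] [ 0.579 -0.207  0.02 ] rect [ 0.592 -0.26   0.02 ] [47. 48.] 87.4
mark_cool 0.35 [325. 180.] [ 0.501 -0.088  0.02 ] rect [ 0.502 -0.112  0.02 ] [33. 30.] 73.3
fresh_pan 0.83 [277. 155.] [0.575 0.057 0.05 ] rect [0.54  0.058 0.05 ] [66. 40.] 90.0
finished_pan 0.73 [326. 183.] [ 0.487 -0.091  0.05 ] rect [ 0.484 -0.091  0.05 ] [ 8. 31.] 5.2
finished_pan 0.63 [198. 301.] [0.144 0.287 0.05 ] rect [0.181 0.284 0.05 ] [73. 40.] 90.0
cover 0.55 [330. 149.] [ 0.573 -0.1    0.114] rect [ 0.581 -0.102  0.114] [40. 43.] 6.0
cover 0.18 [276. 153.] [0.565 0.055 0.114] rect [0.523 0.054 0.114] [40. 69.] 2.0
coil_a 0.77 [189. 156.] [0.574 0.324 0.05 ] rect [0.569 0.334 0.05 ] [18. 15.] 63.4
coil_a 0.57 [215. 188.] [0.474 0.245 0
[... 244 characters left out ...]
.473 0.241 0.054] rect [0.47  0.248 0.054] [15. 15.] 90.0
fresh_grip 0.55 [275. 156.] [0.572 0.063 0.054] rect [0.537 0.06  0.054] [39. 69.] 2.5
finished_grip 0.85 [199. 303.] [0.138 0.281 0.054] rect [0.181 0.283 0.054] [73. 40.] 90.0
finished_grip 0.67 [444. 160.] [ 0.553 -0.448  0.054] rect [ 0.558 -0.459  0.054] [32.  8.] 90.0
finished_grip 0.54 [330. 187.] [ 0.474 -0.101  0.054] rect [ 0.482 -0.091  0.054] [ 6. 30.] 5.7
plate 0.86 [351. 138.] [ 0.636 -0.169  0.02 ] rect [ 0.62  -0.095  0.02 ] [ 84. 171.] 89.0
plate 0.32 [266. 174.] [0.523 0.096 0.02 ] rect [0.588 0.07  0.02 ] [46. 47.] 88.6
shift in present axes [-4.062 -2.511 -0.981] in turned axes [-3.022 -3.697 -0.981] turn z -0.1056
```

Emit:
{"fn": "drive_tool", "kwargs": {"series": [[[0, 0, -0.4, 0, 0, -0.053], [0, 0, -0.4, 0, 0, -0.053], [-0.237, -0.434, -0.05, 0, 0, 0], [-0.237, -0.434, -0.05, 0, 0, 0], [-0.237, -0.434, -0.05, 0, 0, 0], [-0.237, -0.434, -0.05, 0, 0, 0], [-0.237, -0.434, -0.05, 0, 0, 0], [-0.237, -0.434, -0.05, 0, 0, 0], [-0.237, -0.434, -0.05, 0, 0, 0], [-0.237, -0.434, -0.05, 0, 0, 0], [-0.237, -0.434, -0.05, 0, 0, 0], [-0.237, -0.434, -0.05, 0, 0, 0], [-0.237, -0.434, -0.05, 0, 0, 0], [0, 0, 0, 0, 0, 0], [0, 0, 0, 0, 0, 0]]]}}

```text
clock: 2.68
tcp_pos: [0.5006, -0.0289, 0.404]
orientation: [-0.0, -0.0, 1.0, 0.0]
wrist_force: [-0.6, 0.4, -0.2]
finger_gap: 0.0855
grip_force: 0.0
```

```bash
python3 - <<'E'
from h import *
st()
C,im=look("wrist","w1")
for i,y in enumerate([.072,-.094,-.26]):
  print(np.round(proj(C,[.588,y,.02])))
E
```

```text
t 2.67 tcp [ 0.5006 -0.0289  0.404 ] yaw 0.02 gap 0.0855 gf 0.0 F [-0.6  0.4 -0.2]
[[379. 207.]]
[[278. 207.]]
[[176. 207.]]
```

View pics/w1.png

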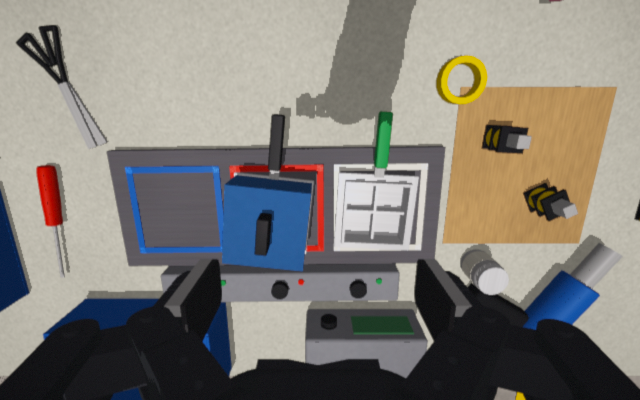

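```bash
cat > fit.py <<'E'
from h import *
from scipy.optimize import minimize
def box(x0,x1,y0,y1,z0,z1): return np.array([[x,y,z] for x in(x0,x1) for y in(y0,y1) for z in(z0,z1)],float)
CO=[box(-.019,.019,-.019,.019,0,.05),box(-.009,.009,-.009,.009,.05,.078)]
COVER=[box(-.0575,.0575,-.0575,.0575,0,.064),box(-.025,.025,-.008,.008,.064,.094)]
HANDLE=[box(-.152,-.072,-.009,.009,.024,.044)]
PAN=[box(-.06,.06,-.06,.06,0,.03),box(-.05,.05,-.05,.05,.03,.042)]+HANDLE
SQ=[box(-.074,.074,-.074,.074,0,0)]
def render(C,parts,x,y,a,z,S=4):
    im=np.zeros((400,640),np.uint8); c,s=np.cos(a),np.sin(a); R=np.array([[c,-s,0],[s,c,0],[0,0,1]])
    for P in parts:
        h=cv2.convexHull(proj(C,P@R.T+[x,y,z]).astype(np.float32))
        cv2.fillPoly(im,[np.round(h*16).astype(np.int32)],255,cv2.LINE_AA,4)
    return im/255.
def fit(C,parts,mask,x,y,deg,z,ign=None):
    w=1. if ign is None else ~ign; m=mask.astype(float)
    f=lambda v:-(np.minimum(r:=render(C,parts,v[0]/1e3,v[1]/1e3,np.radians(v[2]),z),m)*w).sum()/((np.maximum(r,m)*w).sum()+1e-9)
    best=None
    for da in (0,-15,15):
        v0=np.array([x*1e3,y*1e3,deg+da]); r=minimize(f,v0,method="Nelder-Mead",options=dict(initial_simplex=v0+np.array([[0,0,0],[12,0,0],[0,12,0],[0,0,8]]),xatol=.05,fatol=1e-5))
        if best is None or r.fun<best.fun: best=r
    return np.round(best.x,1),round(-best.fun,3)
def cfill(m):
    cs,_=cv2.findContours(m.astype(np.uint8),cv2.RETR_EXTERNAL,cv2.CHAIN_APPROX_NONE)
    o=np.zeros(m.shape,np.uint8); cv2.drawContours(o,[max(cs,key=cv2.contourArea)],-1,1,-1); return o>0
E
cat > t.py <<'E'
from fit import *
C,im=look("wrist")
hsv=cv2.cvtColor(im,cv2.COLOR_RGB2HSV); H,S,V=[hsv[...,i].astype(int) for i in range(3)]
u,v=np.meshgrid(range(640),range(400))
roi=lambda a,b,c,d:(u>a)&(u<b)&(v>c)&(v<d)
blue=(H>98)&(H<125)&(S>120)&(V>40)
print("cool",fit(C,SQ,cfill(blue&roi(110,222,155,258)),.588,-.26,0,.02))
cv=cfill(blue&roi(221,325,165,275)); cv[:]=cv
print("cover",fit(C,COVER,cv,.588,-.1,0,.05))
g=cfill((H>45)&(H<85)&(S>90)&roi(350,410,90,200)); print("green px",g.sum())
print("fresh handle",fit(C,HANDLE,g,.588,.07,0,.02))
w=(S<40)&(V>130)&roi(325,430,158,256); print("load",fit(C,SQ,cfill(w),.588,.072,0,.02))
red=((H<8)|(H>172))&(S>120)&roi(220,335,155,258)
ys,xs=np.nonzero(red); X=unproj(C,np.c_[xs,ys],.02); print("red extent",np.round(X.min(0),4),np.round(X.max(0),4))
for l,p in [("fresh_pan",PAN),("finished_pan",HANDLE),("coil_a",CO),("cover",COVER)]:
  for r in models.silhouettes(l,"wrist")[:3]:
    c=unproj(C,r["location"],.03)[0]
    print(l,round(r["score"],2),np.round(r["location"]),fit(C,p,r["region"],c[0]+(.115 if p is HANDLE else 0),c[1],0,{"coil_a":0,"cover":.05}.get(l,.02)))
E
python3 t.py
```

```text
cool (array([ 594.7, -259.3,    0.7]), np.float64(0.969))
cover (array([ 591.7, -101.6,   -5.9]), np.float64(0.963))
green px 753
fresh handle (array([588.6,  61.7,  -1.7]), np.float64(0.789))
load (array([590.6,  72. ,   0.9]), np.float64(0.916))
red extent [ 0.5169 -0.169   0.02  ] [ 0.6668 -0.0184  0.02  ]
fresh_pan 0.7 [379. 207.] (array([588.9,  60.4,  -2.7]), np.float64(0.927))
finished_pan 0.61 [273. 148.] (array([ 593.8, -102.3,   -6.9]), np.float64(0.728))
coil_a 0.86 [506. 143.] (array([476.7, 255.1,  -5.9]), np.float64(0.898))
coil_a 0.78 [548. 205.] (array([576.8, 340.9,  33.2]), np.float64(0.922))
coil_a 0.26 [315. 172.] (array([ 5.403e+02, -4.000e+01,  2.000e-01]), np.float64(0.203))
cover 0.65 [268. 224.] (array([ 591.7, -101.1,   -6.3]), np.float64(0.973))
cover 0.38 [378. 205.] (array([5.63e+02, 4.47e+01, 2.00e-01]), np.float64(0.698))
```

```bash
python3 - <<'E'
from h import *
to(.4718,-.0882,.13,-6.5)
E
```

```text
shift in present axes [ 0.242 -0.503  2.289] in turned axes [ 0.182 -0.527  2.289] turn z 0.0371
```

Emit:
{"fn": "drive_tool", "kwargs": {"series": [[[0, 0, 0, 0, 0, 0.037], [0.03, -0.088, 0.381, 0, 0, 0], [0.03, -0.088, 0.381, 0, 0, 0], [0.03, -0.088, 0.381, 0, 0, 0], [0.03, -0.088, 0.381, 0, 0, 0], [0.03, -0.088, 0.381, 0, 0, 0], [0.03, -0.088, 0.381, 0, 0, 0], [0, 0, 0, 0, 0, 0], [0, 0, 0, 0, 0, 0], [0, 0, 0.23, 0, 0, 0], [0, 0, 0.23, 0, 0, 0], [0, 0, 0.23, 0, 0, 0], [0, 0, 0, 0, 0, 0]]]}}

```text
clock: 4.6
tcp_pos: [0.4726, -0.0889, 0.0477]
orientation: [0.0, 0.057, 0.998, 0.0]
wrist_force: [-0.2, 0.1, 0.5]
finger_gap: 0.0857
grip_force: 0.0
```

```bash
python3 - <<'E'
from h import *
st(); look("wrist","w2"); to(.4718,-.0882,.046,-6.5)
E
```

```text
t 4.6 tcp [ 0.4726 -0.0889  0.0477] yaw -6.55 gap 0.0857 gf 0.0 F [-0.2  0.1  0.5]
shift in present axes [0.014 0.007 0.022] in turned axes [0.014 0.007 0.022] turn z -0.0003
```

View pics/w2.png

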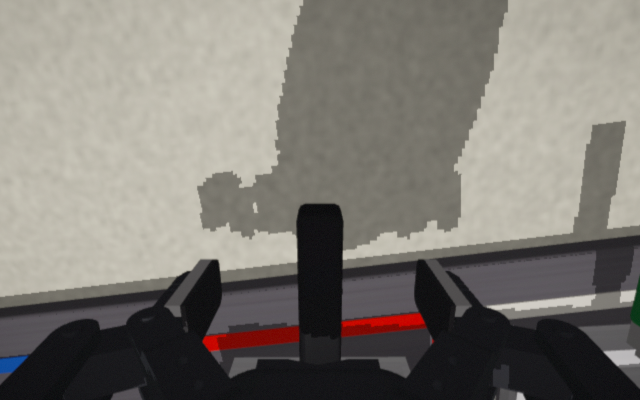

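The black handle lies centred between the jaws (column 320) and aligned; gripping.

Emit:
{"fn": "drive_tool", "kwargs": {"series": [[[0, 0, 0, 0, 0, 0], [0, 0, 0, 0, 0, 0], [0, 0, 0, 0, 0, 0], [0, 0, 0, 0, 0, 0], [0, 0, 0, 0, 0, 0], [0, 0, 0, 0, 0, 0], [0, 0, 0, 0, 0, 0], [0, 0, 0, 0, 0, 0]]], "jaw": -1, "grip_force": 80}}

```text
clock: 5.65
tcp_pos: [0.4724, -0.0891, 0.0477]
orientation: [0.0, 0.057, 0.998, 0.0]
wrist_force: [-1.7, 0.7, 5.2]
finger_gap: 0.0168
grip_force: 78.1
```

```bash
python3 - <<'E'
from h import *
st(); to(.4723,-.2605,.0477,.7)
E
```

```text
t 5.65 tcp [ 0.4724 -0.0891  0.0477] yaw -6.56 gap 0.0168 gf 78.1 F [-1.7  0.7  5.2]
shift in present axes [-0.162 -1.419 -0.   ] in turned axes [ 0.018 -1.428 -0.   ] turn z -0.0403
```

Emit:
{"fn": "drive_tool", "kwargs": {"series": [[[0, 0, -0.004, 0, 0, 0], [-0.006, -0.06, 0, 0, 0, -0.0031], [-0.006, -0.11, 0, 0, 0, -0.0031], [-0.006, -0.119, 0, 0, 0, -0.0031], [-0.006, -0.119, 0, 0, 0, -0.0031], [-0.006, -0.119, 0, 0, 0, -0.0031], [-0.006, -0.119, 0, 0, 0, -0.0031], [-0.006, -0.119, 0, 0, 0, -0.0031], [-0.006, -0.119, 0, 0, 0, -0.0031], [-0.006, -0.119, 0, 0, 0, -0.0031], [-0.006, -0.119, 0, 0, 0, -0.0031], [-0.006, -0.119, 0, 0, 0, -0.0031], [-0.006, -0.119, 0, 0, 0, -0.0031], [0, -0.06, 0, 0, 0, -0.0031], [0, 0, 0, 0, 0, 0], [0, 0, 0, 0, 0, 0]]]}}

```text
clock: 7.65
tcp_pos: [0.4712, -0.2597, 0.0478]
orientation: [0.0, -0.006, 1.0, 0.0]
wrist_force: [-0.1, 2.7, 5.2]
finger_gap: 0.0165
grip_force: 78.9
```

```bash
python3 - <<'E'
from fit import *
st(); to(.4723,-.2605,.0477,.7)
C,im=look("top","t1")
for l,p,z in [("cover",COVER,.05),("finished_pan",HANDLE,.02),("mark_cool",SQ,.02),("fresh_pan",PAN,.02)]:
  for r in models.silhouettes(l,"top")[:2]:
    c=unproj(C,r["location"],.03)[0]; print(l,round(r["score"],2),r["region"].sum(),fit(C,p,r["region"],c[0]+(.115 if p is HANDLE else 0),c[1],0,z))
E
```

```text
t 7.65 tcp [ 0.4712 -0.2597  0.0478] yaw 0.69 gap 0.0165 gf 78.9 F [-0.1  2.7  5.2]
shift in present axes [-0.009 -0.007  0.001] in turned axes [-0.009 -0.007  0.001] turn z -0.0
cover 0.97 933 (array([ 598.4, -237.9,  -13.4]), np.float64(0.506))
finished_pan 0.57 1148 (array([257.8, 329. ,   7.7]), np.float64(0.253))
mark_cool 0.44 110 (array([ 604.9, -198.6,  -13.6]), np.float64(0.048))
fresh_pan 0.67 1764 (array([586.6,  60. ,  -1.8]), np.float64(0.906))
```

Emit:
{"fn": "drive_tool", "kwargs": {"series": [[[0, 0, 0, 0, 0, 0], [0, 0, 0, 0, 0, 0], [0, 0, 0, 0, 0, 0], [0, 0, 0, 0, 0, 0], [0, 0, -0.2, 0, 0, 0], [0, 0, -0.4, 0, 0, 0], [0, 0, -0.5, 0, 0, 0], [0, 0, -0.5, 0, 0, 0], [0, 0, -0.5, 0, 0, 0], [-0.1, 0.2, -0.4, 0, 0, 0], [-0.2, 0.4, 0, 0, 0, 0], [0, 0, 0, 0, 0, 0], [0, 0, 0, 0, 0, 0]]], "jaw": 1}}

```text
clock: 9.52
tcp_pos: [0.5062, -0.1874, 0.3472]
orientation: [-0.0, -0.006, 1.0, 0.0]
wrist_force: [0.1, -0.9, 0.5]
finger_gap: 0.0858
grip_force: 0.0
```

```bash
python3 - <<'E'
from fit import *
st()
C,im=look("wrist","w3")
for l,p,z in [("cover",COVER,.05),("finished_pan",HANDLE,.02),("mark_cool",SQ,.02),("fresh_pan",PAN,.02),("mark_hot",SQ,.02),("coil_a",CO,0)]:
  for r in models.silhouettes(l,"wrist")[:2]:
    c=unproj(C,r["location"],.03)[0]; print(l,round(r["score"],2),r["region"].sum(),fit(C,p,r["region"] if p is not SQ else cfill(r["region"]),c[0]+(.115 if p is HANDLE else 0),c[1],0,z))
E
```

```text
t 9.53 tcp [ 0.5062 -0.1874  0.3472] yaw 0.7 gap 0.0858 gf 0.0 F [ 0.1 -0.9  0.5]
cover 0.65 9849 (array([ 590.7, -256.7,    1.5]), np.float64(0.968))
finished_pan 0.69 1553 (array([ 591.5, -259. ,    0. ]), np.float64(0.643))
mark_cool 0.86 1281 (array([ 593.6, -217.7,  -43.3]), np.float64(0.097))
mark_cool 0.39 743 (array([445.2, 315.5, -23.1]), np.float64(0.679))
fresh_pan 0.69 8777 (array([588. ,  60.1,  -2.7]), np.float64(0.874))
mark_hot 0.8 2456 (array([593.4, -93. ,   0.9]), np.float64(0.247))
coil_a 0.93 755 (array([476.6, 257.3,  -3.2]), np.float64(0.944))
coil_a 0.7 8815 (array([560.3,  89. ,  18. ]), np.float64(0.2))
```

View pics/w3.png

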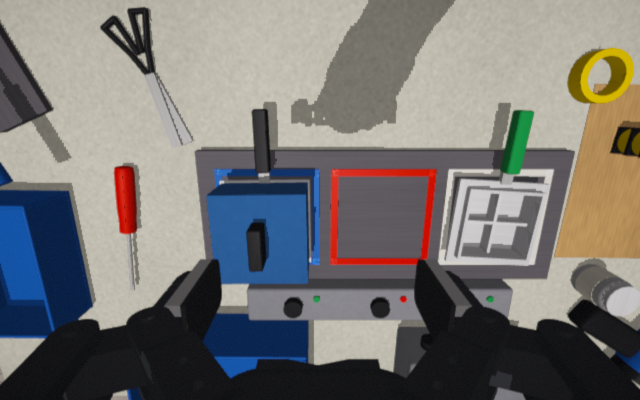

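Finished pan sits inside the blue outline around (260,232); the red place (383,217) is free. Next, a closer look at the green pan.

Emit:
{"fn": "drive_tool", "kwargs": {"series": [[[-0.073, 0.412, 0.195, 0, 0, 0], [-0.073, 0.412, 0.195, 0, 0, 0], [-0.073, 0.412, 0.195, 0, 0, 0], [-0.073, 0.412, 0.195, 0, 0, 0], [-0.073, 0.412, 0.195, 0, 0, 0], [0, 0, 0, 0, 0, 0], [0, 0, 0, 0, 0, 0], [0, 0, 0, 0, 0, 0]]]}}

```text
clock: 10.88
tcp_pos: [0.5477, 0.059, 0.2314]
orientation: [0.001, -0.005, 1.0, -0.0]
wrist_force: [0.1, 0.1, 0.0]
finger_gap: 0.0856
grip_force: 0.0
```

```bash
python3 - <<'E'
from fit import *
st()
C,im=look("wrist","w4")
for l,p,z in [("fresh_pan",PAN,.02),("fresh_grip",PAN,.02),("coil_a",CO,0)]:
  for r in models.silhouettes(l,"wrist")[:2]:
    c=unproj(C,r["location"],.03)[0]; print(l,round(r["score"],2),r["region"].sum(),fit(C,p,r["region"],c[0],c[1],0,z))
# overlay of pan model
ov=im[:,:,::-1].copy(); x,y,a=.5883,.0603,np.radians(-2.4)
c,s=np.cos(a),np.sin(a)
def ln(P,z,col):
    P=np.array(P)/1e3; W=np.c_[x+c*P[:,0]-s*P[:,1],y+s*P[:,0]+c*P[:,1],np.full(len(P),.02+z)]
    cv2.polylines(ov,[np.round(proj(C,W)*16).astype(np.int32)],True,col,1,cv2.LINE_AA,4)
sq=lambda h,cx=0,cy=0:[(cx-h,cy-h),(cx+h,cy-h),(cx+h,cy+h),(cx-h,cy+h)]
ln(sq(50),.042,(0,0,255)); ln(sq(60),.03,(0,200,0))
for i in(-24,24):
  for j in (-24,24): ln(sq(22,i,j),.026,(255,0,0))
cv2.imwrite("pics/w4o.png",cv2.resize(ov[60:360,140:540],None,fx=2,fy=2))
E
```

```text
t 10.88 tcp [0.5477 0.059  0.2314] yaw 0.56 gap 0.0856 gf 0.0 F [0.1 0.1 0. ]
fresh_pan 0.85 15411 (array([589. ,  59.8,  -2.7]), np.float64(0.936))
fresh_pan 0.18 3451 (array([564.3, 392.5, -33.3]), np.float64(0.373))
fresh_grip 0.75 15496 (array([590. ,  60. ,  -2.6]), np.float64(0.942))
coil_a 0.81 3051 (array([476.1, 255. ,  -2.7]), np.float64(0.932))
coil_a 0.81 3353 (array([576.5, 341.4,  29.3]), np.float64(0.897))
```

View pics/w4o.png

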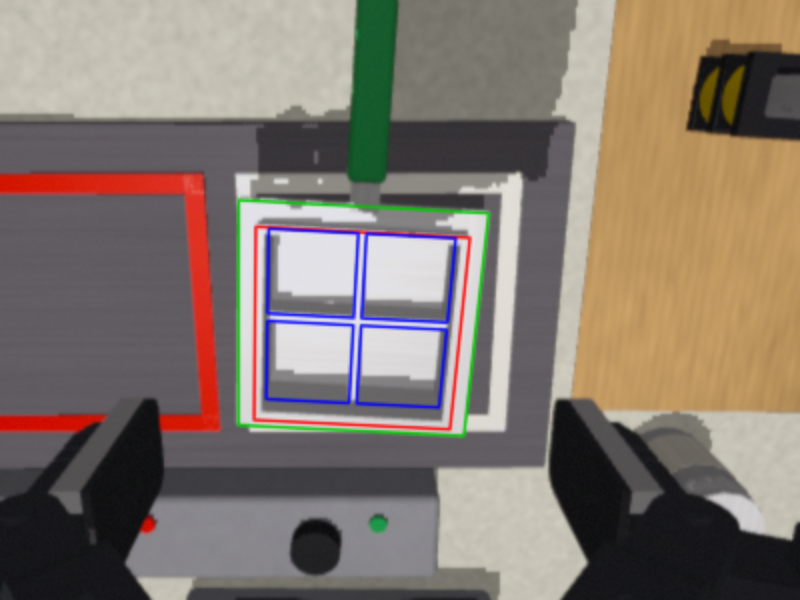

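Overlay matches the pan: centre (0.589, 0.060), yaw −2.5°. On to the nearer coil.

Emit:
{"fn": "drive_tool", "kwargs": {"series": [[[0.15, 0.41, 0.13, 0, 0, 0.02], [0.15, 0.41, 0.13, 0, 0, 0], [0.15, 0.41, 0.13, 0, 0, 0], [0.15, 0.41, 0.13, 0, 0, 0], [0, 0, 0, 0, 0, 0], [0, 0, 0, 0, 0, 0], [0, 0, 0, 0, 0, 0]]]}}

```text
clock: 11.95
tcp_pos: [0.4833, 0.2583, 0.1689]
orientation: [0.001, 0.027, 1.0, 0.0]
wrist_force: [0.4, -0.3, -0.0]
finger_gap: 0.0854
grip_force: 0.0
```

```bash
cat > coil.py <<'E'
from fit import *
st()
C,im=look("wrist","wc")
for r in models.silhouettes("coil_a","wrist")[:3]:
    c=unproj(C,r["location"],.03)[0]; v,q=fit(C,CO,r["region"],c[0],c[1],0,0); print(round(r["score"],2),r["region"].sum(),v,q)
    if q>.85: to(v[0]/1e3,v[1]/1e3,.066,(v[2]+45)%90-45)
E
python3 coil.py
```

```text
t 11.95 tcp [0.4833 0.2583 0.1689] yaw -3.05 gap 0.0854 gf 0.0 F [ 0.4 -0.3 -0. ]
0.97 1894 [576.3 340.6  29.7] 0.569
0.92 2701 [476.6 254.8  -3. ] 0.958
shift in present axes [ 0.054 -0.032  0.857] in turned axes [ 0.054 -0.032  0.857] turn z -0.0003
```

Emit:
{"fn": "drive_tool", "kwargs": {"series": [[[0.054, -0.032, 0, 0, 0, 0], [0, 0, 0.3, 0, 0, 0], [0, 0, 0.35, 0, 0, 0], [0, 0, 0.207, 0, 0, 0], [0, 0, 0, 0, 0, 0], [0, 0, 0, 0, 0, 0]]]}}

```text
clock: 12.8
tcp_pos: [0.4763, 0.2559, 0.0665]
orientation: [0.001, 0.026, 1.0, 0.0]
wrist_force: [0.4, 0.4, -0.6]
finger_gap: 0.0852
grip_force: 0.0
```

Emit:
{"fn": "drive_tool", "kwargs": {"series": [[[0, 0, 0, 0, 0, 0], [0, 0, 0, 0, 0, 0], [0, 0, 0, 0, 0, 0], [0, 0, 0, 0, 0, 0], [0, 0, 0, 0, 0, 0], [0, 0, 0, 0, 0, 0], [0, 0, 0, 0, 0, 0]]], "jaw": -1, "grip_force": 40}}

```text
clock: 13.68
tcp_pos: [0.4759, 0.256, 0.0657]
orientation: [0.0, 0.026, 1.0, 0.0]
wrist_force: [-0.5, 0.0, 3.9]
finger_gap: 0.017
grip_force: 45.7
```

Emit:
{"fn": "drive_tool", "kwargs": {"series": [[[0, 0, -0.2, 0, 0, 0], [0, 0, -0.4, 0, 0, 0], [0, 0, -0.4, 0, 0, 0], [0, 0, 0, 0, 0, 0], [0, 0, 0, 0, 0, 0]]]}}

```text
clock: 14.3
tcp_pos: [0.4751, 0.2557, 0.1845]
orientation: [-0.001, 0.026, 1.0, -0.0]
wrist_force: [1.0, 0.5, -2.0]
finger_gap: 0.0173
grip_force: 45.2
```

```bash
python3 - <<'E'
from fit import *
st(); look("wrist","w5")
a=np.radians(-2.5);R=np.array([[np.cos(a),-np.sin(a)],[np.sin(a),np.cos(a)]])
for k,p in enumerate([(.024,.024),(.024,-.024),(-.024,.024),(-.024,-.024)]):
    x,y=R@p+[.589,.060]; print(k,np.round([x,y],4)); to(x,y,.17,-2.5)
E
```

```text
t 14.3 tcp [0.4751 0.2557 0.1845] yaw -2.94 gap 0.0173 gf 45.2 F [ 1.   0.5 -2. ]
0 [0.614  0.0829]
shift in present axes [-1.234 -1.377  0.114] in turned axes [-1.223 -1.386  0.114] turn z -0.0024
1 [0.6119 0.035 ]
shift in present axes [-1.237 -1.777  0.114] in turned axes [-1.223 -1.786  0.114] turn z -0.0024
2 [0.5661 0.085 ]
shift in present axes [-0.834 -1.38   0.115] in turned axes [-0.823 -1.386  0.115] turn z -0.0024
3 [0.564  0.0371]
shift in present axes [-0.837 -1.78   0.115] in turned axes [-0.823 -1.786  0.115] turn z -0.0024
```

View pics/w5.png

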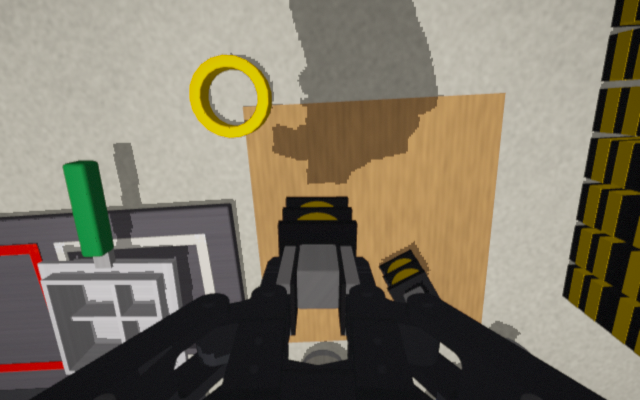

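Emit:
{"fn": "drive_tool", "kwargs": {"series": [[[-0.305, -0.346, 0.028, 0, 0, -0.0024], [-0.305, -0.346, 0.028, 0, 0, 0], [-0.305, -0.346, 0.028, 0, 0, 0], [-0.305, -0.346, 0.028, 0, 0, 0], [0, 0, 0, 0, 0, 0], [0, 0, 0, 0, 0, 0], [0, 0, 0, 0, 0, 0]]]}}

```text
clock: 15.22
tcp_pos: [0.6131, 0.0844, 0.1713]
orientation: [-0.001, 0.021, 1.0, 0.0]
wrist_force: [-0.1, -0.5, -2.0]
finger_gap: 0.0168
grip_force: 45.2
```

```bash
python3 - <<'E'
from fit import *
st(); to(.6138,.0829,.12,-2.5)
E
```

```text
t 15.22 tcp [0.6131 0.0844 0.1713] yaw -2.42 gap 0.0168 gf 45.2 F [-0.1 -0.5 -2. ]
shift in present axes [-0.007 -0.012  0.427] in turned axes [-0.007 -0.012  0.427] turn z 0.0004
```

Emit:
{"fn": "drive_tool", "kwargs": {"series": [[[-0.007, -0.012, 0, 0, 0, 0], [0, 0, 0.15, 0, 0, 0], [0, 0, 0.15, 0, 0, 0], [0, 0, 0.05, 0, 0, 0], [0, 0, 0.05, 0, 0, 0], [0, 0, 0.05, 0, 0, 0], [0, 0, 0.05, 0, 0, 0], [0, 0, 0.05, 0, 0, 0], [0, 0, 0.05, 0, 0, 0], [0, 0, 0.05, 0, 0, 0], [0, 0, 0, 0, 0, 0], [0, 0, 0, 0, 0, 0]]]}}

```text
clock: 16.73
tcp_pos: [0.6152, 0.0819, 0.094]
orientation: [0.0, 0.022, 1.0, 0.0]
wrist_force: [-0.4, 0.3, -1.9]
finger_gap: 0.0169
grip_force: 45.1
```

```bash
python3 - <<'E'
from fit import *
st(); to(.6138,.0829,.092,-2.5)
E
```

```text
t 16.73 tcp [0.6152 0.0819 0.094 ] yaw -2.51 gap 0.0169 gf 45.1 F [-0.4  0.3 -1.9]
shift in present axes [0.012 0.008 0.017] in turned axes [0.012 0.008 0.017] turn z -0.0
```

Emit:
{"fn": "drive_tool", "kwargs": {"series": [[[0.012, 0.008, 0.012, 0, 0, 0], [0, 0, 0.012, 0, 0, 0], [0, 0, 0, 0, 0, 0], [0, 0, 0, 0, 0, 0]]]}}

```text
clock: 17.23
tcp_pos: [0.6138, 0.0829, 0.0912]
orientation: [0.0, 0.022, 1.0, 0.0]
wrist_force: [-0.1, 0.3, -0.9]
finger_gap: 0.0168
grip_force: 45.2
```

Emit:
{"fn": "drive_tool", "kwargs": {"series": [[[0, 0, 0, 0, 0, 0], [0, 0, 0, 0, 0, 0], [0, 0, 0, 0, 0, 0], [0, 0, 0, 0, 0, 0], [0, 0, -0.2, 0, 0, 0], [0, 0, -0.4, 0, 0, 0], [0, 0, -0.4, 0, 0, 0], [0, 0, 0, 0, 0, 0], [0, 0, 0, 0, 0, 0]]], "jaw": 0.6}}

```text
clock: 18.35
tcp_pos: [0.6136, 0.0829, 0.2109]
orientation: [0.0, 0.022, 1.0, 0.0]
wrist_force: [-0.3, 0.9, -0.9]
finger_gap: 0.0683
grip_force: 0.0
```

```bash
python3 - <<'E'
from fit import *
st(); C,im=look("wrist","w6")
for r in models.silhouettes("coil_a","wrist")[:3]:
    c=unproj(C,r["location"],.05)[0]
    for z in (0,.024): print(round(r["score"],2),r["region"].sum(),z,fit(C,CO,r["region"],c[0],c[1],0,z))
to(.560,.335,.18,30)
E
```

```text
t 18.35 tcp [0.6136 0.0829 0.2109] yaw -2.5 gap 0.0683 gf 0.0 F [-0.3  0.9 -0.9]
0.84 2345 0 (array([621.2,  82.8,  -1.1]), np.float64(0.921))
0.84 2345 0.024 (array([614.9,  83.2,  -2.2]), np.float64(0.942))
0.74 4059 0 (array([576.1, 342.8,  28.3]), np.float64(0.915))
0.74 4059 0.024 (array([572.6, 326.6,   8.9]), np.float64(0.852))
0.37 3692 0 (array([536.7, 120.4,  91.2]), np.float64(0.19))
0.37 3692 0.024 (array([538.9, 116.2,  89.8]), np.float64(0.196))
shift in present axes [0.531 2.08  0.247] in turned axes [-0.67   2.04   0.244] turn z -0.1806
```

View pics/w6.png

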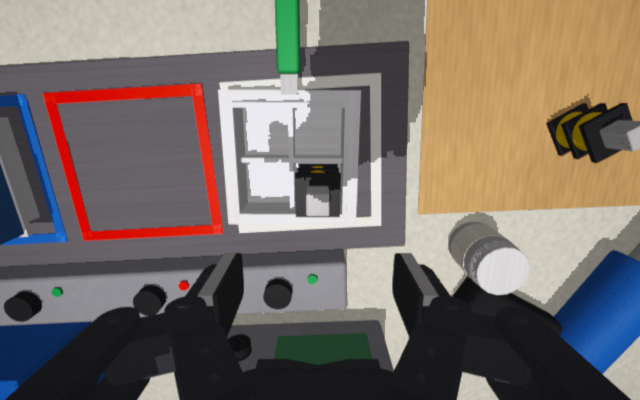

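Coil 1 is in pocket 0, upright at (318,190). Now coil 2.

Emit:
{"fn": "drive_tool", "kwargs": {"series": [[[0, 0, 0, 0, 0, -0.0445], [0, 0, 0, 0, 0, -0.0445], [0, 0, 0, 0, 0, -0.0445], [0, 0, 0, 0, 0, -0.0445], [-0.16, 0.41, 0.03, 0, 0, 0], [-0.16, 0.41, 0.03, 0, 0, 0], [-0.16, 0.41, 0.03, 0, 0, 0], [-0.16, 0.41, 0.03, 0, 0, 0], [-0.16, 0.41, 0.03, 0, 0, 0], [0, 0, 0, 0, 0, 0], [0, 0, 0, 0, 0, 0], [0, 0, 0, 0, 0, 0]]], "jaw": 1}}

```text
clock: 19.95
tcp_pos: [0.5762, 0.3428, 0.1926]
orientation: [-0.0, -0.254, 0.967, -0.0]
wrist_force: [0.1, -0.6, -0.4]
finger_gap: 0.0852
grip_force: 0.0
```

```bash
python3 coil.py
```

```text
t 19.95 tcp [0.5762 0.3428 0.1926] yaw 29.44 gap 0.0852 gf 0.0 F [ 0.1 -0.6 -0.4]
0.83 2261 [576.3 341.1  27.3] 0.941
shift in present axes [ 0.008 -0.012  1.06 ] in turned axes [ 0.007 -0.012  1.06 ] turn z 0.0118
0.59 1257 [624.   37.8  -2.9] 0.84
0.29 17958 [617.5 148.9  -6.6] 0.206
```

Emit:
{"fn": "drive_tool", "kwargs": {"series": [[[0.008, -0.012, 0, 0, 0, 0.007], [0, 0, 0.35, 0, 0, 0], [0, 0, 0.35, 0, 0, 0], [0, 0, 0.25, 0, 0, 0], [0, 0, 0.11, 0, 0, 0], [0, 0, 0, 0, 0, 0], [0, 0, 0, 0, 0, 0]]]}}

```text
clock: 20.92
tcp_pos: [0.577, 0.3429, 0.0676]
orientation: [0.001, -0.244, 0.97, 0.0]
wrist_force: [0.8, -0.7, 0.0]
finger_gap: 0.0856
grip_force: 0.0
```

Emit:
{"fn": "drive_tool", "kwargs": {"series": [[[0, 0, 0, 0, 0, 0], [0, 0, 0, 0, 0, 0], [0, 0, 0, 0, 0, 0], [0, 0, 0, 0, 0, 0], [0, 0, 0, 0, 0, 0], [0, 0, 0, 0, 0, 0], [0, 0, 0, 0, 0, 0]]], "jaw": -1, "grip_force": 40}}

```text
clock: 21.8
tcp_pos: [0.5759, 0.3425, 0.0661]
orientation: [0.0, -0.244, 0.97, 0.0]
wrist_force: [0.3, -0.4, 1.7]
finger_gap: 0.0171
grip_force: 45.8
```

Emit:
{"fn": "drive_tool", "kwargs": {"series": [[[0, 0, -0.2, 0, 0, 0], [0, 0, -0.4, 0, 0, 0], [0, 0, -0.45, 0, 0, 0], [0, 0, 0, 0, 0, 0.043], [0, 0, 0, 0, 0, 0.043], [0, 0, 0, 0, 0, 0.043], [0, 0, 0, 0, 0, 0.043], [0, 0, 0, 0, 0, 0], [0, 0, 0, 0, 0, 0]]]}}

```text
clock: 22.92
tcp_pos: [0.5757, 0.3425, 0.1916]
orientation: [-0.0, 0.022, 1.0, -0.0]
wrist_force: [-0.4, -0.4, -0.5]
finger_gap: 0.0169
grip_force: 45.4
```

```bash
python3 - <<'E'
from fit import *
st(); C,im=look("wrist","w7")
to(.5640,.0371,.175,-2.5)
E
```

```text
t 22.93 tcp [0.5757 0.3425 0.1916] yaw -2.56 gap 0.0169 gf 45.4 F [-0.4 -0.4 -0.5]
shift in present axes [-0.017 -2.547  0.139] in turned axes [-0.013 -2.547  0.139] turn z -0.0005
```

View pics/w7.png

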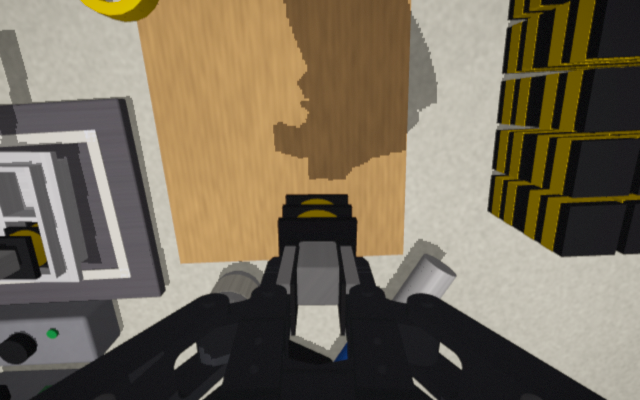

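Emit:
{"fn": "drive_tool", "kwargs": {"series": [[[0, -0.425, 0, 0, 0, 0], [0, -0.425, 0, 0, 0, 0], [0, -0.425, 0, 0, 0, 0], [0, -0.425, 0, 0, 0, 0], [0, -0.425, 0, 0, 0, 0], [-0.015, -0.425, 0.1, 0, 0, 0], [0, 0, 0, 0, 0, 0], [0, 0, 0, 0, 0, 0], [0, 0, 0, 0, 0, 0]]]}}

```text
clock: 24.1
tcp_pos: [0.5635, 0.0379, 0.1802]
orientation: [0.0, 0.022, 1.0, 0.0]
wrist_force: [-0.1, 0.7, -0.2]
finger_gap: 0.0172
grip_force: 45.5
```

```bash
python3 - <<'E'
from fit import *
st()
to(.5640,.0371,.0905,-2.5)
E
```

```text
t 24.1 tcp [0.5635 0.0379 0.1802] yaw -2.57 gap 0.0172 gf 45.5 F [-0.1  0.7 -0.2]
shift in present axes [-0.004 -0.007  0.748] in turned axes [-0.004 -0.007  0.748] turn z -0.0004
```

Emit:
{"fn": "drive_tool", "kwargs": {"series": [[[-0.004, -0.007, 0.2, 0, 0, 0], [0, 0, 0.17, 0, 0, 0], [0, 0, 0.05, 0, 0, 0], [0, 0, 0.05, 0, 0, 0], [0, 0, 0.05, 0, 0, 0], [0, 0, 0.05, 0, 0, 0], [0, 0, 0.05, 0, 0, 0], [0, 0, 0.05, 0, 0, 0], [0, 0, 0.05, 0, 0, 0], [0, 0, 0.015, 0, 0, 0], [0, 0, 0, 0, 0, 0], [0, 0, 0, 0, 0, 0]]]}}

```text
clock: 25.6
tcp_pos: [0.5639, 0.0359, 0.0919]
orientation: [0.0, 0.023, 1.0, 0.0]
wrist_force: [-0.1, -0.1, 0.1]
finger_gap: 0.0171
grip_force: 45.5
```

```bash
python3 - <<'E'
from fit import *
st()
to(.5640,.0371,.0905,-2.5)
E
```

```text
t 25.6 tcp [0.5639 0.0359 0.0919] yaw -2.68 gap 0.0171 gf 45.5 F [-0.1 -0.1  0.1]
shift in present axes [-0.     0.01   0.012] in turned axes [-0.     0.01   0.012] turn z -0.001
```

Emit:
{"fn": "drive_tool", "kwargs": {"series": [[[0, 0.01, 0.012, 0, 0, 0], [0, 0, 0, 0, 0, 0], [0, 0, 0, 0, 0, 0]]]}}

```text
clock: 25.98
tcp_pos: [0.5638, 0.0372, 0.0903]
orientation: [0.0, 0.023, 1.0, 0.0]
wrist_force: [-0.2, 0.4, -0.9]
finger_gap: 0.0171
grip_force: 45.5
```

Emit:
{"fn": "drive_tool", "kwargs": {"series": [[[0, 0, 0, 0, 0, 0], [0, 0, 0, 0, 0, 0], [0, 0, 0, 0, 0, 0], [0, 0, 0, 0, 0, 0], [0, 0, -0.2, 0, 0, 0], [0, 0, -0.4, 0, 0, 0], [0, 0, -0.4, 0, 0, 0], [0.15, 0, -0.4, 0, 0, 0], [0, 0, 0, 0, 0, 0], [0, 0, 0, 0, 0, 0]]], "jaw": 0.6}}

```text
clock: 27.22
tcp_pos: [0.5458, 0.0379, 0.2581]
orientation: [0.0, 0.023, 1.0, 0.0]
wrist_force: [-0.8, 0.7, -0.1]
finger_gap: 0.0682
grip_force: 0.0
```

```bash
cat > pan.py <<'E'
from fit import *
st(); C,im=look("wrist","w8")
for r in models.silhouettes("coil_a","wrist")[:4]:
    c=unproj(C,r["location"],.05)[0]
    print("coil",round(r["score"],2),r["region"].sum(),fit(C,CO,r["region"],c[0],c[1],0,.024))
for r in models.silhouettes("fresh_pan","wrist")[:1]:
    print("pan",fit(C,PAN+[p+[a,b,.004] for p in CO for a,b in ((.024,.024),(-.024,-.024))],cfill(r["region"]),.589,.06,-2,.02))
hsv=cv2.cvtColor(im,cv2.COLOR_RGB2HSV); H,S,V=[hsv[...,i].astype(int) for i in range(3)]
red=cfill(((H<8)|(H>172))&(S>120)); print("hot",red.sum(),fit(C,SQ,red,.5926,-.0937,.7,.02))
E
python3 pan.py
```

```text
t 27.23 tcp [0.5458 0.0379 0.2581] yaw -2.68 gap 0.0682 gf 0.0 F [-0.8  0.7 -0.1]
coil 0.9 1746 (array([612.3,  80.7,   1. ]), np.float64(0.86))
pan (array([589.9,  60. ,  -2.6]), np.float64(0.957))
hot 3952 (array([591.5, -93.9,   0.6]), np.float64(0.253))
```

View pics/w8.png

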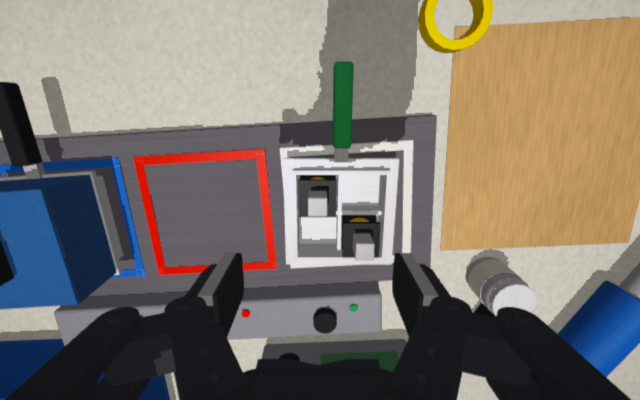

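Both coils stand in the pan at (318,195) and (363,235). Now grip the green handle.

```bash
python3 - <<'E'
from h import *
to(.4678,.0655,.0475,-2.6)
E
```

```text
shift in present axes [0.65  0.199 1.744] in turned axes [0.65  0.2   1.744] turn z -0.0005
```

Emit:
{"fn": "drive_tool", "kwargs": {"series": [[[0.325, 0.1, 0, 0, 0, 0], [0.325, 0.1, 0, 0, 0, 0], [0, 0, 0.35, 0, 0, 0], [0, 0, 0.35, 0, 0, 0], [0, 0, 0.35, 0, 0, 0], [0, 0, 0.35, 0, 0, 0], [0, 0, 0.24, 0, 0, 0], [0, 0, 0.104, 0, 0, 0], [0, 0, 0, 0, 0, 0], [0, 0, 0, 0, 0, 0]]], "jaw": 1}}

```text
clock: 28.62
tcp_pos: [0.47, 0.0655, 0.0499]
orientation: [0.001, 0.023, 1.0, 0.0]
wrist_force: [1.5, 0.8, 0.5]
finger_gap: 0.0852
grip_force: 0.0
```

Emit:
{"fn": "drive_tool", "kwargs": {"series": [[[0, 0, 0, 0, 0, 0], [0, 0, 0, 0, 0, 0], [0, 0, 0, 0, 0, 0], [0, 0, 0, 0, 0, 0], [0, 0, 0, 0, 0, 0], [0, 0, 0, 0, 0, 0], [0, 0, 0, 0, 0, 0], [0, 0, 0, 0, 0, 0]]], "jaw": -1, "grip_force": 80}}

```text
clock: 29.62
tcp_pos: [0.4691, 0.0656, 0.0492]
orientation: [0.0, 0.023, 1.0, 0.0]
wrist_force: [-1.1, 0.0, 5.6]
finger_gap: 0.0169
grip_force: 77.9
```

```bash
python3 - <<'E'
from h import *
st();to(.4705,-.0953,.0475,.7)
E
```

```text
t 29.62 tcp [0.4691 0.0656 0.0492] yaw -2.69 gap 0.0169 gf 77.9 F [-1.1  0.   5.6]
shift in present axes [-0.075 -1.338  0.014] in turned axes [ 0.005 -1.341  0.014] turn z -0.0188
```

Emit:
{"fn": "drive_tool", "kwargs": {"series": [[[0, 0, -0.004, 0, 0, 0], [0, 0, 0, 0, 0, 0], [0, 0, 0, 0, 0, 0]]]}}

```text
clock: 30.0
tcp_pos: [0.4692, 0.0655, 0.0494]
orientation: [0.0, 0.023, 1.0, 0.0]
wrist_force: [0.0, -0.6, 2.5]
finger_gap: 0.0167
grip_force: 78.0
```

Emit:
{"fn": "drive_tool", "kwargs": {"series": [[[0, 0, -0.004, 0, 0, 0], [0, 0, 0, 0, 0, 0], [0, 0, 0, 0, 0, 0]]]}}

```text
clock: 30.38
tcp_pos: [0.469, 0.0655, 0.0497]
orientation: [-0.0, 0.023, 1.0, 0.0]
wrist_force: [1.6, -1.2, -2.9]
finger_gap: 0.0165
grip_force: 78.0
```

Emit:
{"fn": "drive_tool", "kwargs": {"series": [[[0, 0, 0.002, 0, 0, 0], [-0.0033, -0.05, 0, 0, 0, -0.0013], [-0.0033, -0.1, 0, 0, 0, -0.0014], [-0.0033, -0.11, 0, 0, 0, -0.0013], [-0.0033, -0.11, 0, 0, 0, -0.0014], [-0.0033, -0.11, 0, 0, 0, -0.0013], [-0.0033, -0.11, 0, 0, 0, -0.0014], [-0.0033, -0.11, 0, 0, 0, -0.0013], [-0.0033, -0.11, 0, 0, 0, -0.0014], [-0.0033, -0.11, 0, 0, 0, -0.0013], [-0.0033, -0.11, 0, 0, 0, -0.0014], [-0.0033, -0.11, 0, 0, 0, -0.0013], [-0.0033, -0.11, 0, 0, 0, -0.0014], [-0.0033, -0.06, 0, 0, 0, -0.0013], [-0.0033, -0.03, 0, 0, 0, -0.0013], [0, 0, 0, 0, 0, 0], [0, 0, 0, 0, 0, 0]]]}}

```text
clock: 32.5
tcp_pos: [0.4713, -0.0954, 0.0497]
orientation: [-0.0, -0.006, 1.0, -0.0]
wrist_force: [-0.2, -0.8, -3.0]
finger_gap: 0.0166
grip_force: 78.2
```

```bash
python3 - <<'E'
from h import *
st();to(.4718,-.0953,.0497,.7)
E
```

```text
t 32.5 tcp [ 0.4713 -0.0954  0.0497] yaw 0.68 gap 0.0166 gf 78.2 F [-0.2 -0.8 -3. ]
shift in present axes [-0.004  0.     0.   ] in turned axes [-0.004  0.     0.   ] turn z -0.0001
```

Release, rise and inspect.

Emit:
{"fn": "drive_tool", "kwargs": {"series": [[[0, 0, 0, 0, 0, 0], [0, 0, 0, 0, 0, 0], [0, 0, 0, 0, 0, 0], [0, 0, 0, 0, 0, 0], [0, 0, -0.2, 0, 0, 0], [0, 0, -0.4, 0, 0, 0], [0, 0, -0.5, 0, 0, 0], [0, 0, -0.5, 0, 0, 0], [-0.15, -0.3, -0.3, 0, 0, 0], [-0.15, -0.4, 0, 0, 0, 0], [0, 0, 0, 0, 0, 0], [0, 0, 0, 0, 0, 0]]], "jaw": 1}}

```text
clock: 34.0
tcp_pos: [0.5077, -0.1785, 0.277]
orientation: [-0.001, -0.006, 1.0, 0.001]
wrist_force: [0.1, 0.6, -0.3]
finger_gap: 0.0853
grip_force: 0.0
```

```bash
cat > see.py <<'E'
from fit import *
import sys
st(); C,im=look("wrist",sys.argv[1])
cs=[(.024,.024),(-.024,-.024)]
F4=[p+[a,b,.004] for p in CO for a in(-.024,.024) for b in (-.024,.024)]
for l,P,z in [("fresh_pan",PAN+[p+[a,b,.004] for p in CO for a,b in cs],.02),("finished_pan",PAN+F4,.02),("cover",COVER,.05)]:
  for r in models.silhouettes(l,"wrist")[:2]:
    c=unproj(C,r["location"],.05)[0]; v,q=fit(C,P,r["region"],c[0],c[1],0,z); print(l,round(r["score"],2),np.round(r["location"]),v,q)
hsv=cv2.cvtColor(im,cv2.COLOR_RGB2HSV); H,S,V=[hsv[...,i].astype(int) for i in range(3)]
def edges(m,cx,cy):   # outer and inner outline line positions on the plate, world, by points
    ys,xs=np.nonzero(m); X=unproj(C,np.c_[xs,ys],.02)-[cx,cy,0]
    a=np.radians(.7); p=X[:,0]*np.cos(a)+X[:,1]*np.sin(a); q=-X[:,0]*np.sin(a)+X[:,1]*np.cos(a)
    for n,s,o in(("x-",p,q),("x+",p,q),("y-",q,p),("y+",q,p)):
        sg=-1 if n[1]=="-" else 1; k=(abs(sg*s-.069)<.012)&(abs(o)<.06)
        if k.sum()>40: print("  ",n,k.sum(),round(np.median(s[k])*1e3-sg*69,1),end="")
    print()
edges(((H<8)|(H>172))&(S>120),.5925,-.0938); edges((H>98)&(H<125)&(S>120)&(V>40),.5946,-.2593)
E
python3 see.py w9
```

```text
t 34.0 tcp [ 0.5077 -0.1785  0.277 ] yaw 0.67 gap 0.0853 gf 0.0 F [ 0.1  0.6 -0.3]
fresh_pan 0.92 [391. 222.] [591.7 -94.    0.7] 0.637
finished_pan 0.95 [243. 154.] [ 520.2 -267.3  -48.4] 0.129
cover 0.61 [250. 246.] [ 591.6 -256.5    0.8] 0.837
cover 0.58 [393. 224.] [ 546.  -115.5   30. ] 0.435
   x- 724 -0.6   y- 770 0.7   y+ 177 5.0
   x- 663 0.5   x+ 880 -0.7   y- 1216 -0.2   y+ 756 1.1
```

View pics/w9.png

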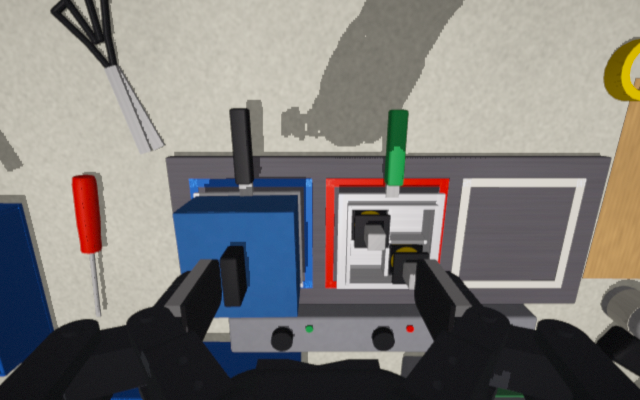

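Green pan sits centred in the red outline (388,235) with both coils; the cover bar is at (233,273). Now the cover.

```bash
python3 - <<'E'
from h import *
to(.5914,-.2567,.130,1)
E
```

```text
shift in present axes [-0.688 -0.667  1.229] in turned axes [-0.685 -0.67   1.229] turn z -0.0013
```

Emit:
{"fn": "drive_tool", "kwargs": {"series": [[[-0.343, -0.335, 0, 0, 0, -0.0013], [-0.343, -0.335, 0, 0, 0, 0], [0, 0, 0.35, 0, 0, 0], [0, 0, 0.35, 0, 0, 0], [0, 0, 0, 0, 0, 0], [0, 0, 0, 0, 0, 0]]]}}

```text
clock: 34.95
tcp_pos: [0.5922, -0.2578, 0.1955]
orientation: [0.001, -0.008, 1.0, -0.0]
wrist_force: [-0.1, -0.6, 0.7]
finger_gap: 0.0856
grip_force: 0.0
```

```bash
python3 - <<'E'
from fit import *
st(); C,im=look("wrist","w10")
for r in models.silhouettes("cover","wrist")[:2]:
    v,q=fit(C,COVER,r["region"],.5914,-.2567,1,.05); print(np.round(r["location"]),v,q)
to(.5914,-.2567,.130,1)
E
```

```text
t 34.95 tcp [ 0.5922 -0.2578  0.1955] yaw 0.97 gap 0.0856 gf 0.0 F [-0.1 -0.6  0.7]
[321. 203.] [ 590.3 -256.4    1.1] 0.984
shift in present axes [0.014 0.015 0.554] in turned axes [0.014 0.015 0.554] turn z -0.0002
```

View pics/w10.png

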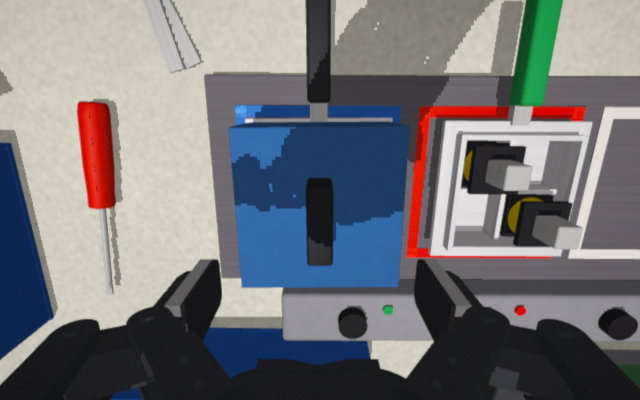

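Bar is centred between the jaws (320,220). Descend, grip, lift.

Emit:
{"fn": "drive_tool", "kwargs": {"series": [[[0.013, 0.012, 0.2, 0, 0, 0], [0, 0, 0.2, 0, 0, 0], [0, 0, 0.1, 0, 0, 0], [0, 0, 0.046, 0, 0, 0], [0, 0, 0, 0, 0, 0], [0, 0, 0, 0, 0, 0]]]}}

```text
clock: 35.8
tcp_pos: [0.5908, -0.257, 0.1292]
orientation: [0.001, -0.008, 1.0, -0.0]
wrist_force: [-0.5, 0.3, 0.6]
finger_gap: 0.0854
grip_force: 0.0
```

Emit:
{"fn": "drive_tool", "kwargs": {"series": [[[0, 0, 0, 0, 0, 0], [0, 0, 0, 0, 0, 0], [0, 0, 0, 0, 0, 0], [0, 0, 0, 0, 0, 0], [0, 0, 0, 0, 0, 0], [0, 0, 0, 0, 0, 0], [0, 0, 0, 0, 0, 0]]], "jaw": -1, "grip_force": 60}}

```text
clock: 36.67
tcp_pos: [0.5903, -0.2567, 0.1283]
orientation: [0.0, -0.008, 1.0, -0.0]
wrist_force: [0.3, -0.2, 2.0]
finger_gap: 0.0151
grip_force: 59.0
```

Emit:
{"fn": "drive_tool", "kwargs": {"series": [[[0, 0, -0.05, 0, 0, 0], [0, 0, -0.1, 0, 0, 0], [0, 0, -0.15, 0, 0, 0], [0, 0, -0.2, 0, 0, 0], [0, 0, -0.2, 0, 0, 0], [0, 0, -0.1, 0, 0, 0], [0, 0, 0, 0, 0, 0], [0, 0, 0, 0, 0, 0]]]}}

```text
clock: 37.67
tcp_pos: [0.5898, -0.2564, 0.2231]
orientation: [-0.001, -0.008, 1.0, 0.0]
wrist_force: [0.6, -0.2, -2.0]
finger_gap: 0.015
grip_force: 58.5
```

```bash
python3 - <<'E'
from fit import *
st(); to(.5920,-.0940,.22,.7)
E
```

```text
t 37.67 tcp [ 0.5898 -0.2564  0.2231] yaw 0.93 gap 0.015 gf 58.5 F [ 0.6 -0.2 -2. ]
shift in present axes [-0.041  1.353  0.027] in turned axes [-0.035  1.353  0.027] turn z 0.0013
```

Emit:
{"fn": "drive_tool", "kwargs": {"series": [[[-0.006, 0.15, 0, 0, 0, 0.0013], [-0.006, 0.26, 0, 0, 0, 0], [-0.006, 0.27, 0, 0, 0, 0], [-0.006, 0.27, 0, 0, 0, 0], [-0.006, 0.25, 0, 0, 0, 0], [-0.006, 0.153, 0, 0, 0, 0], [0, 0, 0, 0, 0, 0], [0, 0, 0, 0, 0, 0], [0, 0, 0, 0, 0, 0]]]}}

```text
clock: 38.8
tcp_pos: [0.5925, -0.0952, 0.224]
orientation: [-0.0, -0.005, 1.0, -0.0]
wrist_force: [0.1, -0.7, -2.1]
finger_gap: 0.0148
grip_force: 58.7
```

```bash
python3 - <<'E'
from fit import *
st(); to(.5918,-.0940,.128,.7)
E
```

```text
t 38.8 tcp [ 0.5925 -0.0952  0.224 ] yaw 0.62 gap 0.0148 gf 58.7 F [ 0.1 -0.7 -2.1]
shift in present axes [0.006 0.01  0.8  ] in turned axes [0.006 0.01  0.8  ] turn z -0.0004
```

Emit:
{"fn": "drive_tool", "kwargs": {"series": [[[0.006, 0.01, 0.1, 0, 0, 0], [0, 0, 0.1, 0, 0, 0], [0, 0, 0.1, 0, 0, 0], [0, 0, 0.1, 0, 0, 0], [0, 0, 0.1, 0, 0, 0], [0, 0, 0.06, 0, 0, 0], [0, 0, 0.06, 0, 0, 0], [0, 0, 0.05, 0, 0, 0], [0, 0, 0.05, 0, 0, 0], [0, 0, 0.05, 0, 0, 0], [0, 0, 0, 0, 0, 0], [0, 0, 0, 0, 0, 0]]]}}

```text
clock: 40.3
tcp_pos: [0.5918, -0.0931, 0.1319]
orientation: [0.0, -0.006, 1.0, 0.0]
wrist_force: [0.5, 0.5, -2.6]
finger_gap: 0.015
grip_force: 58.7
```

```bash
python3 - <<'E'
from fit import *
st(); to(.5918,-.0940,.128,.7)
E
```

```text
t 40.3 tcp [ 0.5918 -0.0931  0.1319] yaw 0.7 gap 0.015 gf 58.7 F [ 0.5  0.5 -2.6]
shift in present axes [ 0.    -0.008  0.033] in turned axes [ 0.    -0.008  0.033] turn z -0.0
```

No contact above the ledge; lower the rest, release and rise.

Emit:
{"fn": "drive_tool", "kwargs": {"series": [[[0, -0.006, 0.012, 0, 0, 0], [0, 0, 0.012, 0, 0, 0], [0, 0, 0.006, 0, 0, 0], [0, 0, 0, 0, 0, 0], [0, 0, 0, 0, 0, 0]]]}}

```text
clock: 40.92
tcp_pos: [0.5917, -0.0938, 0.1283]
orientation: [0.0, -0.006, 1.0, 0.0]
wrist_force: [0.1, -0.4, -0.3]
finger_gap: 0.0151
grip_force: 58.9
```

Emit:
{"fn": "drive_tool", "kwargs": {"series": [[[0, 0, 0, 0, 0, 0], [0, 0, 0, 0, 0, 0], [0, 0, 0, 0, 0, 0], [0, 0, 0, 0, 0, 0], [0, 0, -0.1, 0, 0, 0], [0, 0, -0.4, 0, 0, 0], [0, 0, -0.5, 0, 0, 0], [0.3, -0.4, -0.4, 0, 0, 0], [0.3, -0.4, 0, 0, 0, 0], [0, 0, 0, 0, 0, 0], [0, 0, 0, 0, 0, 0]]], "jaw": 1}}

```text
clock: 42.3
tcp_pos: [0.5275, -0.1817, 0.2879]
orientation: [0.001, -0.006, 1.0, 0.0]
wrist_force: [0.2, -0.2, -0.9]
finger_gap: 0.085
grip_force: 0.0
```

```bash
python3 see.py w11
```

```text
t 42.3 tcp [ 0.5275 -0.1817  0.2879] yaw 0.65 gap 0.085 gf 0.0 F [ 0.2 -0.2 -0.9]
fresh_pan 0.91 [398. 150.] [ 511.1 -113.9   26.1] 0.158
finished_pan 0.94 [250. 210.] [ 591.6 -257.2    1.2] 0.924
cover 0.72 [397. 230.] [592.1 -93.7   0.9] 0.885
   x- 729 -0.3   y- 756 0.5
   x- 744 -0.4   x+ 53 4.3   y- 292 -2.7   y+ 737 1.0
```

View pics/w11.png

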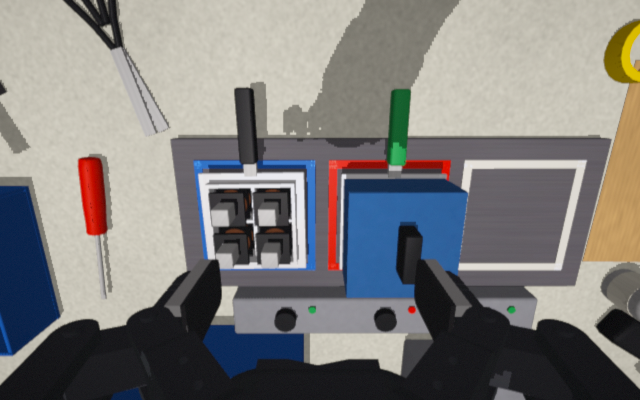

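Cover is level on the loaded pan; the finished pan is ~3 mm short of the blue centre, so I'll nudge it by its handle.

```bash
python3 - <<'E'
from h import *
to(.4696,-.2598,.0485,1.2)
E
```

```text
shift in present axes [ 0.495 -0.654  1.987] in turned axes [ 0.5   -0.651  1.987] turn z -0.0022
```

Emit:
{"fn": "drive_tool", "kwargs": {"series": [[[0.25, -0.325, 0, 0, 0, -0.0022], [0.25, -0.325, 0, 0, 0, 0], [0, 0, 0.4, 0, 0, 0], [0, 0, 0.4, 0, 0, 0], [0, 0, 0.4, 0, 0, 0], [0, 0, 0.4, 0, 0, 0], [0, 0, 0.26, 0, 0, 0], [0, 0, 0.12, 0, 0, 0], [0, 0, 0, 0, 0, 0], [0, 0, 0, 0, 0, 0]]]}}

```text
clock: 43.75
tcp_pos: [0.4699, -0.261, 0.0509]
orientation: [0.001, -0.01, 1.0, -0.001]
wrist_force: [0.8, -0.4, 0.9]
finger_gap: 0.0859
grip_force: 0.0
```

Emit:
{"fn": "drive_tool", "kwargs": {"series": [[[0, 0, 0, 0, 0, 0], [0, 0, 0, 0, 0, 0], [0, 0, 0, 0, 0, 0], [0, 0, 0, 0, 0, 0], [0, 0, 0, 0, 0, 0], [0, 0, 0, 0, 0, 0], [0, 0, -0.005, 0, 0, 0], [0, 0, 0, 0, 0, 0], [0, 0, 0, 0, 0, 0]]], "jaw": -1, "grip_force": 80}}

```text
clock: 44.88
tcp_pos: [0.4688, -0.2604, 0.0501]
orientation: [0.0, -0.01, 1.0, 0.0]
wrist_force: [0.8, 1.7, 1.2]
finger_gap: 0.0165
grip_force: 78.3
```

```bash
python3 - <<'E'
from h import *
st()
E
```

```text
t 44.88 tcp [ 0.4688 -0.2604  0.0501] yaw 1.11 gap 0.0165 gf 78.3 F [0.8 1.7 1.2]
```

Emit:
{"fn": "drive_tool", "kwargs": {"series": [[[-0.006, -0.003, 0, 0, 0, 0], [-0.006, -0.003, 0, 0, 0, 0], [-0.006, -0.003, 0, 0, 0, 0], [-0.005, -0.003, 0, 0, 0, 0], [0, 0, 0, 0, 0, 0], [0, 0, 0, 0, 0, 0], [0, 0, 0, 0, 0, 0]]]}}

```text
clock: 45.75
tcp_pos: [0.4701, -0.2612, 0.05]
orientation: [-0.001, -0.01, 1.0, 0.001]
wrist_force: [-4.3, 3.1, 6.1]
finger_gap: 0.0165
grip_force: 79.0
```

Emit:
{"fn": "drive_tool", "kwargs": {"series": [[[0, 0, 0, 0, 0, 0], [0, 0, 0, 0, 0, 0], [0, 0, 0, 0, 0, 0], [0, 0, 0, 0, 0, 0], [0, 0, -0.2, 0, 0, 0], [0, 0, -0.4, 0, 0, 0], [0, 0, -0.5, 0, 0, 0], [0, 0, -0.5, 0, 0, 0], [-0.2, 0.3, -0.4, 0, 0, 0], [-0.2, 0.3, 0, 0, 0, 0], [0, 0, 0, 0, 0, 0], [0, 0, 0, 0, 0, 0]]], "jaw": 1}}

```text
clock: 47.25
tcp_pos: [0.5171, -0.1902, 0.2881]
orientation: [-0.0, -0.01, 1.0, 0.0]
wrist_force: [0.2, 0.6, 0.3]
finger_gap: 0.0851
grip_force: 0.0
```

```bash
python3 see.py w12; python3 - <<'E'
from h import *
C,im=look("scene","s2"); cv2.imwrite("pics/s2c.png",cv2.resize(im[170:370,150:450,::-1],None,fx=2.5,fy=2.5))
E
```

```text
t 47.25 tcp [ 0.5171 -0.1902  0.2881] yaw 1.13 gap 0.0851 gf 0.0 F [0.2 0.6 0.3]
fresh_pan 0.82 [405. 160.] [ 517.1 -113.4   27.3] 0.153
finished_pan 0.56 [256. 218.] [ 592.4 -258.3    1.6] 0.929
cover 0.9 [400. 239.] [592.4 -93.9   1.2] 0.831
   x- 710 -0.4   y- 741 0.7
   x- 705 -0.4   y- 245 -2.8   y+ 741 0.9
```

View pics/s2c.png

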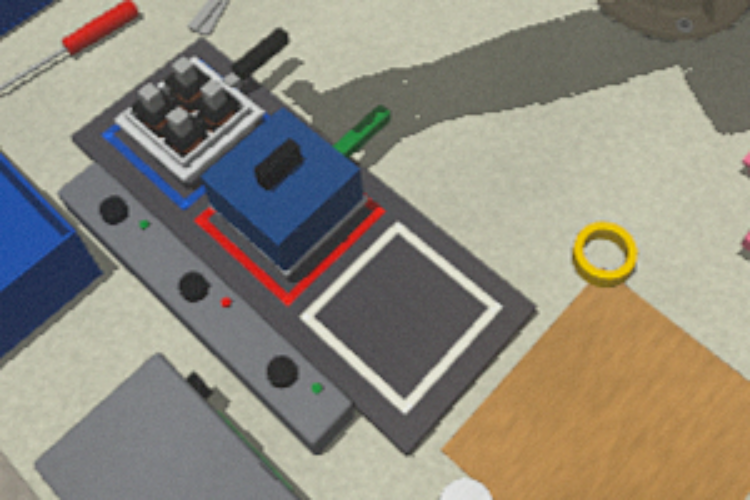

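Both pans are centred within about 2 mm, the cover sits level on the loaded pan, and the bystanders have not moved. Handing in.

```bash
python3 -c "
from workcell import order
print(order.hand_in())"
```

```text
the job is handed in; nothing more can be done
None
```

The job is done and handed in at about 47 s of the 210 s: the finished pan is on the blue place, the green-handled pan with both yellow coils is on the red place, and the blue cover sits level on it. Both pans measured within about 2 mm of centre, after a small late nudge (1–3 mm) of the finished pan once the cover was off.

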